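Work the alignment rail in behind the post and park it in its bay

TASK

Park the slotted aluminium rail in its white-walled bay on the bench: push its blue-capped end in behind the post, then push the other end round so that the rail lies flat along the bay's back wall. Only push it about on the bench with the fingers, never lift or tip it; leave the jar, the brass coupler and the black charger where they are, and finish clear of everything.

Things in the scene. Friction and masses are not known exactly. Their poses are not given: they have to be found in the camera images.
- rail: Loose slotted aluminium bar, 240 mm long (own y), 30 mm wide (x), 30 mm high, about 0.25 kg, lying flat on the bench before the bay; a steel stub 28 mm across rises 18 mm from the middle of its top. Origin: middle of its underside, z up. +y end capped blue, -y end black. Slides with dry friction, stays where left.
- rail_blue_end (a point): Centre of the rail's blue end face (+y end), 15 mm above its underside.
- rail_black_end (a point): Centre of the rail's black end face (-y end), 15 mm above its underside.
- bay: Fixed bay: white walls 40 mm high, 14 mm thick round a flush blue patch, open above and towards the robot (-x). Origin: at bench level, middle of the back wall's inner face; +x points into that wall, y along it. Inside 300 mm long: end walls' inner faces at y = +150 and -150 mm, reaching forward to x = -70 mm. Turned up to 15 degrees.
- post: Rigid fixed steel post, 20 mm across, 60 mm high, red top, in the bay's mouth near its +y end: bay x = -65 mm, y = 80 to 90 mm. Origin: its axis at bench level; axes as the bay's. The opening from it to the -y end wall is shorter than the rail, so the blue end must go in at an angle, through the 55 mm gap between post and back wall.
- jar: Amber screw jar with white lid, 48 mm across, 62 mm high, standing behind the bay's back wall. Leave alone. Origin: centre of its underside.
- coupler: Turned brass coupler, 44 mm across, 40 mm high, standing behind the bay's back wall. Leave alone. Origin: centre of its underside.
- charger: Black battery charger box, 70 x 50 x 26 mm, lying to the robot's left of the work. Leave alone. Origin: centre of its underside.

How it is judged:
On the way:
1. the blue end is behind the post while the black end is still out at the mouth of the bay (x of rail_blue_end in the frame of post above 0.008 m and y of rail_blue_end in the frame of post above -0.01 m and x of rail_black_end in the frame of bay below -0.05 m), for 0.1 s.
At the end, for the whole second after the job is handed in: The rail lies flat on the bench inside the bay, blue end behind the post, its middle within 8 mm of touching the back wall and within 0.06 rad of parallel to it, at rest; jar, coupler and charger within 20 mm of where they started (x of rail in the frame of bay between -0.023 and -0.01 m and y of rail in the frame of bay between -0.034 and 0.034 m and angle between the y axis of rail and the y axis of bay, either way round below 0.06 rad and height (world z) of rail below 0.004 m and angle between rail's own z axis and vertical below 0.05 rad and y of rail_blue_end in the frame of bay above 0.08 m and linear speed of rail below 0.01 m/s and distance of each of jar, coupler, charger from where it was at the start of the episode below 0.02 m).
It fails at once if the rail is lifted off the bench (height (world z) of rail above 0.01 m).
It fails at once if the rail is tipped (angle between rail's own z axis and vertical above 0.2 rad).
It fails at once if the jar is disturbed (distance of jar from where it was at the start of the episode above 0.02 m).
It fails at once if the coupler is disturbed (distance of coupler from where it was at the start of the episode above 0.02 m).
It fails at once if the charger is disturbed (distance of charger from where it was at the start of the episode above 0.02 m).
It also fails if it takes over 72 s, if anything falls off the work surface, if the arm or the gripper's body presses on something with over 40 N, if the wrist force passes 120 N, or if a joint passes its speed limit or range.

ROBOT

A 6-joint arm with a two-finger parallel gripper is mounted at the origin on the work surface. World frame = base frame: x ahead of the robot, y to its left, z up, the work surface at z = 0. Lengths are in m, angles in rad, forces in N, time in s.
With the tool pointing down it reaches from about 0.35 to 0.975 m from the base axis. Payload 4.9 kg.
Tool frame: the origin (TCP) lies midway between the tips of the shut fingers; the grasp point (between the pads) lies 19 mm behind it; z points along the fingers, y is the line along which they close (so a half turn about z gives the same grasp; the last joint's range is limited). The gripper opens to 85 mm and grips with 20 to 120 N. Pads are 22 mm wide; open, the fingers measure 114 mm over their backs; the gripper's body (76 mm by 85 mm) begins 54 mm behind the grasp point. The pads swing forward as they close: fully open they stand 13 mm farther back than shut.
Start: joints at [1.043, 0.053, 1.613, -0, 1.476, -0.119], TCP at [0.248, 0.573, 0.202] pointing down, gripper open.
Joint ranges: [-3.01, 3.01], [-1.01, 2.22], [0.06, 2.58], [-1.02, 4.17], [0.09, 2.62], [-3.14, 3.14]. Speed limits (rad/s): [2.57, 2.57, 3.14, 3.14, 3.14, 3.14].

INTERFACE

Orientations are given as a rotation vector (axis times angle).
In Python, from station import ctrl, optics, job gives the robot as it stands.
- The arm moves only by the shell command python3 -m jog 'ROWS' [OPENING] [FORCE]. ROWS is JSON, a list of rows, each a list of 2 entries, a list of its own where there are three numbers: the shift along the tool's x, y, z in m, then the turn, a rotation vector about the tool's x, y, z in rad. A call has 1 to 5 rows; each row is the pose to reach, as a shift and turn from the pose commanded when the call began, along the tool's axes at that moment; what a row does not reach only later rows make up. A row lasts 1/10 s, in which the tool goes at most 50 mm and 8.59 degrees, less where a joint would pass 70% of its speed; a pose out of reach is approached as far as the arm can. A call with a gripper value outside its range is refused whole. OPENING is the opening, from 0 (shut) to 1 (fully open), set as the call begins (- or left out, the last holds). The fingers move at their own pace and stop on an object; FORCE is the grip in N (left out, the last holds). Time passes only in rows, so rows that repeat a pose let the fingers close. It gives the time, the measured TCP pose, the force, the opening and the grip force at its end, in the units of the state.
- ctrl.get_obs(): the state, without advancing time (a new reading comes with each control period).
- optics.get_image(name): name is "scene" or "top" or "wrist"; returns a dict with "image" (420x560x3 uint8, blue, green, red), "fx", "fy", "cx", "cy" (pixels), "rvec" (rotation vector, rad) and "tvec" (3), from world to camera coordinates, as OpenCV has them; the wrist camera has in their place "mount" (4x4, takes a point from camera to tool coordinates, whose origin is the TCP and whose axes are the flange's). Camera axes: x right, y down, z forward; pixel columns grow to the right and rows downward; lengths in m; the calibration is good to about 2 mm. A picture is of the moment at which its call begins: read the wrist's pose just before it. There is no depth.
- job.finish_job(): hands the job in; it is judged then, once.
The state is a dict: "t": time; "q": joint angles; "dq": joint speeds; "effort": joint torques, N m; "tool_pos": TCP position; "tool_rot": TCP orientation; "contact_force": force on the tool from outside, world axes, zero at the start; "wrist_torque": the same for the moment, N m; "opening": finger opening in m; "grip_force": force on a finger pad.
Only numpy, scipy, OpenCV 4.12 (cv2) and the standard library are available. Lean on these libraries where they do the work, as an engineer would, in place of code of your own. Each camera call takes 0.05 s, during which the arm holds its last target. There are 200 camera calls.

## Working session

There is one attempt and no reset: what is moved stays moved. The work goes in short steps, Python scripts to look and compute and a shell command to move; the robot and the scene stay as the last step left them, time stands still between calls to the robot, and variables do not carry over. Pictures are saved under pics/ and viewed, at most 10 in all, crops included, and the job is handed in when it is done.

```bash
mkdir -p pics; ls
python3 - <<'E'
from station import ctrl, optics
import cv2
o=ctrl.get_obs(); print(o['t'],o['tool_pos'],o['tool_rot'])
for n in ('top','scene'):
    d=optics.get_image(n); cv2.imwrite(f'pics/{n}0.png',d['image']); print(n,d['fx'],d['cx'],d['cy'],d['rvec'],d['tvec'])
E
```

```text
pics
0.0 [0.2480944  0.57291127 0.20037031] [-6.37506969e-01 -3.07556257e+00  3.06111304e-03]
top 445.41459895530033 280.318781288344 217.18394338907726 [ 2.18036174 -2.16727807  0.1176106 ] [0.05597305 0.60538697 0.88702968]
scene 467.61968084497653 282.2056390304544 198.50731663531468 [ 0.72843798  2.51841469 -1.22250985] [ 0.47702273 -0.2149641   1.28049115]
```

View pics/top0.png

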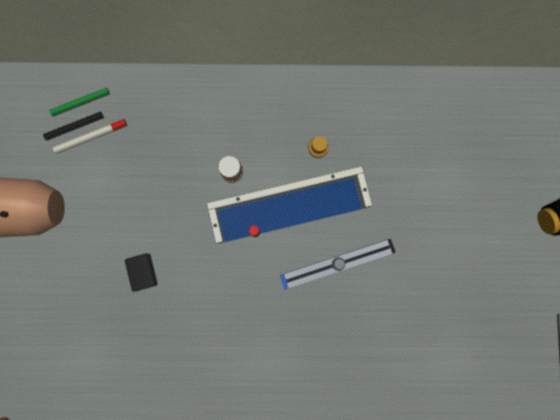

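View pics/scene0.png

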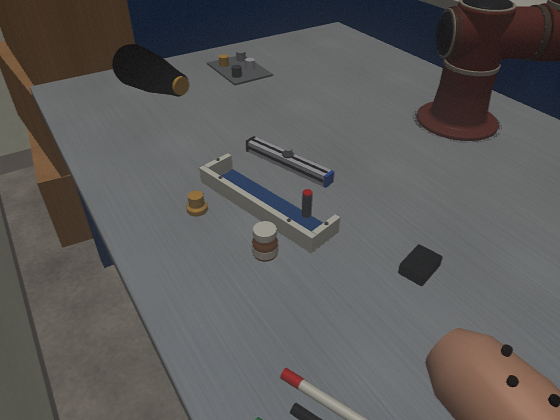

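The top view shows the bay at px (290,205), the post's red top at (254,231), and the rail from its blue end (284,281) to its black end (391,246). The jar is at (230,167), the coupler at (318,147) and the charger at (141,272). Image up is +x and image left is +y. The scene view agrees.

```bash
cat > h.py <<'E'
import numpy as np, cv2
from station import ctrl, optics
def cast(d,px,z):
    R=cv2.Rodrigues(np.array(d['rvec']))[0]; t=np.array(d['tvec']); c=-R.T@t
    px=np.atleast_2d(px).astype(float)
    r=np.c_[(px[:,0]-d['cx'])/d['fx'],(px[:,1]-d['cy'])/d['fy'],np.ones(len(px))]@R
    return c+r*((z-c[2])/r[:,2])[:,None]
def blob(m,box,off=0):
    x0,y0,x1,y1=box; k=np.zeros(m.shape,np.uint8); k[y0:y1,x0:x1]=m[y0:y1,x0:x1]*255
    n,l,s,c=cv2.connectedComponentsWithStats(k)
    i=1+np.argmax(s[1:,4]); return c[i],s[i,4],(l==i)
def tobay(p,B):
    """world xy -> bay xy; B=(ox,oy,th)"""
    c,s=np.cos(B[2]),np.sin(B[2]); v=np.asarray(p)[...,:2]-np.array(B[:2])
    return np.stack([c*v[...,0]+s*v[...,1],-s*v[...,0]+c*v[...,1]],-1)
def toworld(p,B):
    c,s=np.cos(B[2]),np.sin(B[2]); p=np.asarray(p,float)
    return np.stack([c*p[...,0]-s*p[...,1],s*p[...,0]+c*p[...,1]],-1)+np.array(B[:2])
E
python3 - <<'E'
from h import *
d=optics.get_image('top'); im=d['image'].astype(int); b,g,r=im[...,0],im[...,1],im[...,2]
R=cv2.Rodrigues(np.array(d['rvec']))[0]; print('cam',-R.T@np.array(d['tvec']))
c,a,m=blob((im.min(2)>165),(195,160,385,250)); print('white',a)
ys,xs=np.nonzero(m); P=cast(d,np.c_[xs,ys],.04)[:,:2]
rc=cv2.minAreaRect(P.astype(np.float32)); print(rc, cv2.boxPoints(rc))
for nm,mk,box,z in [('post',(r>120)&(g<70)&(b<70),(235,215,270,245),.06),('blue',(b>100)&(b-r>60),(270,262,300,295),.03),('black',im.max(2)<50,(380,235,400,258),.03)]:
    c,a,_=blob(mk,box); print(nm,c,a,cast(d,c,z))
print('stub',cast(d,[339,264],.048))
cv2.imwrite('pics/z.png',cv2.resize(d['image'][135:300,190:405],None,fx=3.6,fy=3.6,interpolation=cv2.INTER_CUBIC))
E
```

```text
cam [0.51337773 0.06668708 0.94257316]
white 494
((0.6659038662910461, 0.050050586462020874), (0.011104821227490902, 0.19228701293468475), 13.926481246948242) [[ 0.6373752   0.14203165]
 [ 0.6836541  -0.04460315]
 [ 0.69443256 -0.04193048]
 [ 0.6481536   0.14470433]]
post [253.63235294 230.48529412] 68 [[0.57516331 0.11266025 0.06      ]]
blue [283.84313725 281.52941176] 51 [[0.47382506 0.05172548 0.03      ]]
black [391.         245.68421053] 19 [[ 0.54778186 -0.167644    0.03      ]]
stub [[ 0.50990861 -0.0581174   0.048     ]]
```

View pics/z.png

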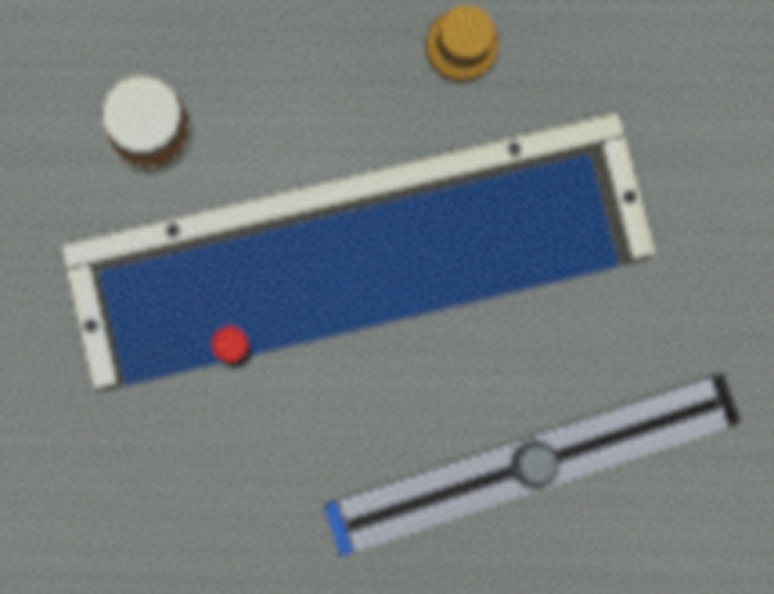

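The crop shows the outer corners of the walls at zoom px (64,245), (619,114), (655,257) and (97,388). The red post top is at (231,344), the rail's blue end at (338,528) and its black end at (728,400). The white mask's threshold was too high, so I'll lower it.

Run:
```python
from h import *
d=optics.get_image('top'); im=d['image'].astype(int); b,g,r=im[...,0],im[...,1],im[...,2]
m=((im.min(2)>135)&(abs(b-r)<45)); m=cv2.morphologyEx(m.astype(np.uint8),cv2.MORPH_CLOSE,np.ones((3,3)))
c,a,m=blob(m,(200,160,385,245)); ys,xs=np.nonzero(m); print('white',a)
P=cast(d,np.c_[xs,ys],.04)[:,:2]
rc=cv2.minAreaRect(P.astype(np.float32)); print(rc); 
Z=np.array([[64,245],[619,114],[655,257],[97,388]])/3.6+[190,135]-.4
C=cast(d,Z,.04)[:,:2]; print('hand corners',C,np.linalg.norm(np.diff(C[[0,1,2,3,0]],axis=0),axis=1))
u=C[1]+C[2]-C[0]-C[3]; th=np.arctan2(-u[1],-u[0])-np.pi/2   # +y dir = -u
c0=C.mean(0); print('th',th)
ex=np.array([np.cos(th),np.sin(th)]); O=c0+ex*(.042-.014); B=(*O,th); print('B',B)
for n,p in dict(post=(.5752,.1127),blue=(.4738,.0517),black=(.5478,-.1676),stub=(.5099,-.0581)).items(): print(n,tobay(p,B))
v=np.array([.4738-.5478,.0517+.1676]); print('rail th',np.arctan2(v[1],v[0])-np.pi/2,np.linalg.norm(v))
for n,px,z in (('jar',[230,167],.062),('coup',[318,147],.04),('chg',[141,272],.026)): p=cast(d,px,z)[0];print(n,p,tobay(p,B))
c0r=np.array(rc[0]); print('B2 origin from rect', c0r+ex*.028)
```

```text
white 1581
((0.6323161125183105, 0.042331308126449585), (0.08467763662338257, 0.3288291096687317), 13.902931213378906)
hand corners [[ 0.63287868  0.20869884]
 [ 0.71071363 -0.10732349]
 [ 0.6282557  -0.12676372]
 [ 0.55199696  0.18840494]] [0.32546642 0.08471854 0.32426329 0.08338881]
th 0.239447920471906
B (np.float64(0.6581623763560099), np.float64(0.047394802130346664), np.float64(0.239447920471906))
post [-0.06510719  0.08311786]
blue [-0.1780813   0.04790692]
black [-0.15820316 -0.18268656]
stub [-0.16905213 -0.06732209]
rail th 0.3254395662180132 0.23144867681626524
jar [0.70244684 0.16146187 0.062     ] [0.07007386 0.10030984]
coup [ 0.75061399 -0.01752237  0.04      ] [ 0.07441771 -0.08499144]
chg [0.49136246 0.34285069 0.026     ] [-0.09196876  0.32658557]
B2 origin from rect [0.65951725 0.04897197]
```

```bash
cat >> h.py <<'E'
from scipy.spatial.transform import Rotation as Ro
B=(.6590,.0485,.2415)
def go(x,y,phi,z):
    """shift+turn (tool axes) to bay point (m), tool y at phi deg clockwise (to +x) of bay +y, tool down"""
    o=ctrl.get_obs(); R0=Ro.from_rotvec(o['tool_rot']); p=np.r_[toworld([x,y],B),z]
    a=np.pi/2+B[2]-np.radians(phi); Y=np.array([np.cos(a),np.sin(a),0]); Z=np.array([0,0,-1.]); 
    R1=Ro.from_matrix(np.c_[np.cross(Y,Z),Y,Z])
    print('t',o['t'],'shift',(R0.inv().apply(p-o['tool_pos'])).round(4),'turn',(R0.inv()*R1).as_rotvec().round(4),'dist',np.linalg.norm(p-o['tool_pos']).round(3))
def where():
    o=ctrl.get_obs(); Y=Ro.from_rotvec(o['tool_rot']).apply([0,1,0]); a=np.arctan2(Y[1],Y[0])
    print('t',o['t'],'bay',tobay(o['tool_pos'],B).round(4),'z',o['tool_pos'][2].round(4),'phi',np.degrees(np.pi/2+B[2]-a).round(2),'F',o['contact_force'].round(1),'open',round(o['opening'],4))
E
python3 -c "
from h import *
where()
go(-.215,-.067,-4.9,.1)"
```

```text
t 0.2 bay [-0.2734  0.6076] z 0.2008 phi 37.26 F [-0.1 -0.6 -0.1] open 0.0859
t 0.2 shift [-0.455  -0.5015  0.1014] turn [-1.200e-03 -7.000e-04 -7.358e-01] dist 0.685
```

```bash
python3 -m jog '[[[-0.033,-0.036,0],[0,0,0]],[[-0.065,-0.072,0],[0,0,0]],[[-0.098,-0.108,0.01],[0,0,0]],[[-0.13,-0.144,0.02],[0,0,0]],[[-0.163,-0.18,0.03],[0,0,0]]]' 1 && python3 -m jog '[[[-0.033,-0.036,0],[0,0,0]],[[-0.065,-0.072,0],[0,0,0]],[[-0.098,-0.108,0.01],[0,0,0]],[[-0.13,-0.144,0.02],[0,0,0]],[[-0.163,-0.18,0.03],[0,0,0]]]' && python3 -m jog '[[[-0.03,-0.03,0],[0,0,-0.145]],[[-0.06,-0.06,0],[0,0,-0.29]],[[-0.09,-0.09,0.01],[0,0,-0.435]],[[-0.11,-0.12,0.02],[0,0,-0.58]],[[-0.129,-0.141,0.03],[0,0,-0.728]]]'; python3 -c "
from h import *
where()
go(-.215,-.067,-4.9,-0.001)"
```

```text
t: 0.7
tool_pos: [0.3265, 0.3418, 0.1712]
tool_rot: [0.636, 3.076, 0.0]
contact_force: [1.0, -0.5, -0.3]
opening: 0.0857
grip_force: 0.0
t: 1.2
tool_pos: [0.4047, 0.1118, 0.1415]
tool_rot: [0.637, 3.075, 0.001]
contact_force: [0.9, 1.2, 0.2]
opening: 0.0857
grip_force: 0.0
t: 1.7
tool_pos: [0.467, -0.0693, 0.1114]
tool_rot: [-0.445, 3.109, -0.001]
contact_force: [1.0, 0.7, -0.2]
opening: 0.0856
grip_force: 0.0
t 1.7 bay [-0.2146 -0.0685] z 0.1114 phi -2.46 F [ 1.   0.7 -0.2] open 0.0856
t 1.7 shift [0.0004 0.0015 0.1124] turn [-0.0005  0.0004 -0.0425] dist 0.112
```

```bash
python3 -m jog '[[[0,0,0.045],[0,0,-0.02]],[[0,0.001,0.085],[0,0,-0.042]],[[0,0.0015,0.112],[0,0,-0.042]],[[-0.008,0.0015,0.112],[0,0,-0.042]],[[-0.015,0.0015,0.112],[0,0,-0.042]]]'; python3 -c "
from h import *
where()
go(-.115,-.06,20,-0.001)"
```

```text
t: 2.2
tool_pos: [0.4814, -0.0614, -0.0001]
tool_rot: [0.503, -3.101, -0.0]
contact_force: [0.2, -0.7, 1.1]
opening: 0.0856
grip_force: 0.0
t 2.2 bay [-0.1987 -0.0642] z -0.0001 phi -4.6 F [ 0.2 -0.7  1.1] open 0.0856
t 2.2 shift [-0.0838 -0.0025  0.0009] turn [ 1.000e-04 -1.000e-04  4.293e-01] dist 0.084
```

```bash
python3 -m jog '[[[-0.008,0,0],[0,0,0.045]],[[-0.016,0,0],[0,0,0.09]],[[-0.024,0,0],[0,0,0.135]],[[-0.032,0,0],[0,0,0.18]],[[-0.04,-0.001,0],[0,0,0.225]]]'; python3 -c "
from h import *
where()
go(-.115,-.06,20,-0.001)"
```

```text
t: 2.7
tool_pos: [0.5225, -0.0499, 0.003]
tool_rot: [-0.15, 3.132, -0.002]
contact_force: [0.1, -0.5, -0.2]
opening: 0.0849
grip_force: 0.0
t 2.7 bay [-0.156  -0.0629] z 0.003 phi 8.35 F [ 0.1 -0.5 -0.2] open 0.0849
t 2.7 shift [-0.0401  0.0088  0.0042] turn [-0.0013  0.0056  0.2034] dist 0.041
```

```bash
python3 -m jog '[[[-0.008,0.001,0.001],[0,0,0.045]],[[-0.016,0.003,0.002],[0,0,0.09]],[[-0.024,0.005,0.002],[0,0,0.135]],[[-0.032,0.007,0.002],[0,0,0.18]],[[-0.04,0.0088,0.002],[0,0,0.2]]]'
cat >> h.py <<'E'
def rail(save=None):
    d=optics.get_image('top'); im=d['image'].astype(int); b,g,r=im[...,0],im[...,1],im[...,2]
    if save: cv2.imwrite(save,cv2.resize(d['image'][135:300,190:405],None,fx=3,fy=3,interpolation=cv2.INTER_CUBIC))
    # bright blue cap vs. dark floor blue
    m=(b>150)&(b-r>90); m[:160]=0; m[300:]=0
    c,a,_=blob(m,(200,160,400,300)); p=tobay(cast(d,c,.03)[0],B); print('blue cap',c.round(1),a,p.round(4))
E
python3 -c "
from h import *
where(); rail('pics/a1.png')"
```

```text
t: 3.2
tool_pos: [0.5613, -0.0371, 0.0007]
tool_rot: [0.162, 3.132, -0.001]
contact_force: [1.1, -0.2, -0.7]
opening: 0.0855
grip_force: 0.0
t 3.2 bay [-0.1153 -0.0598] z 0.0007 phi 19.76 F [ 1.1 -0.2 -0.7] open 0.0855
blue cap [283.6 281.3] 45 [-0.1785  0.0477]
```

View pics/a1.png

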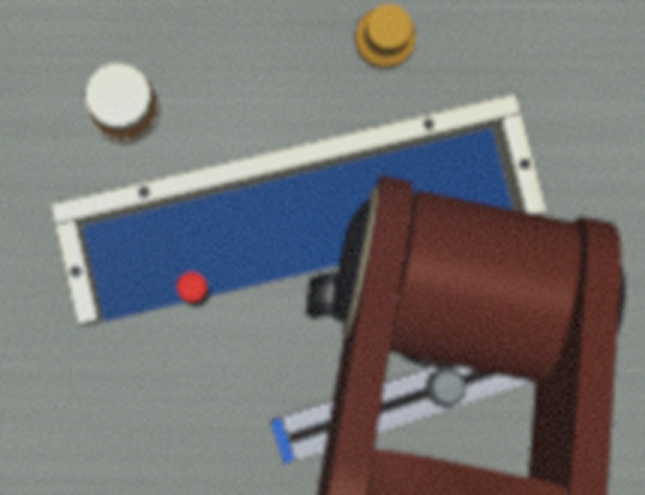

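The top view shows the rail unmoved: blue cap at zoom px (282,440), stub at (447,385). The wrist is already past it, so I'll look through the wrist camera.

Run:
```python
from h import *
where(); d=optics.get_image('wrist'); cv2.imwrite('pics/w1.png',d['image'])
s=optics.get_image('scene')['image']; cv2.imwrite('pics/s1.png',cv2.resize(s[100:280,150:390],None,fx=3,fy=3))
print(d['mount'],d['fx']); rail()
```

```text
t 3.25 bay [-0.1145 -0.0598] z 0.0007 phi 19.76 F [-0.2  0.2  0.8] open 0.0852
[[ 5.79100151e-04 -9.53175286e-01 -3.02417821e-01  7.74443998e-02]
 [ 9.99999706e-01  3.99761674e-04  6.54911912e-04  5.64541345e-04]
 [-5.03350795e-04 -3.02418111e-01  9.53175237e-01 -1.71812317e-01]
 [ 0.00000000e+00  0.00000000e+00  0.00000000e+00  1.00000000e+00]] 338.89562218561224
blue cap [283.6 281.3] 45 [-0.1785  0.0477]
```

View pics/s1.png

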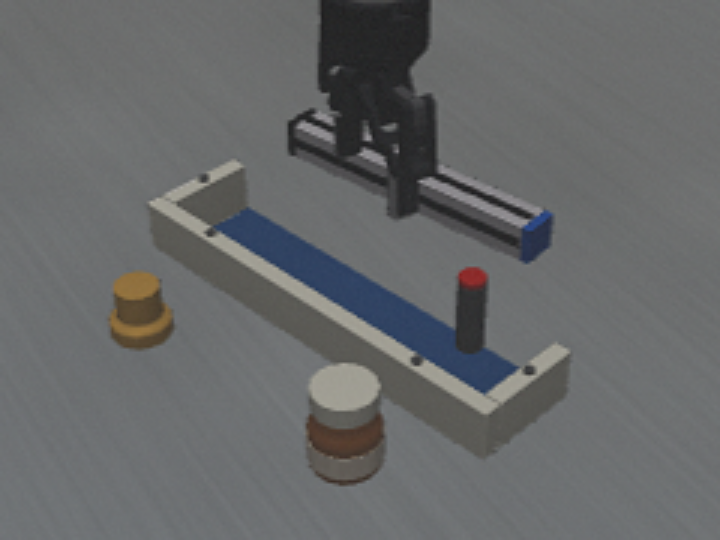

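The fingers passed over the rail without moving it: it still lies in front, blue cap at crop px (537,236), with the blue-side fingertip hanging at (402,215). I'll work out the fingertip's real height.

```bash
python3 - <<'E'
from h import *
d=optics.get_image('scene'); o=ctrl.get_obs(); R=Ro.from_rotvec(o['tool_rot'])
for off in (.043,.057):
  for h in (0,.013,.03,.045):
    p=np.array(o['tool_pos'])+R.apply([0,off,-h])
    K=np.array([[d['fx'],0,d['cx']],[0,d['fy'],d['cy']],[0,0,1]])
    q=cv2.projectPoints(p.reshape(1,3),np.array(d['rvec']),np.array(d['tvec']),K,None)[0].ravel()
    print(off,h,((q-[150,100])*3).round(0))
E
python3 -c "
import cv2;a=cv2.imread('pics/s1.png');cv2.imwrite('pics/s1c.png',cv2.resize(a[40:260,270:490],None,fx=2.7,fy=2.7))"
```

```text
0.043 0 [403. 260.]
0.043 0.013 [403. 246.]
0.043 0.03 [404. 227.]
0.043 0.045 [404. 210.]
0.057 0 [412. 270.]
0.057 0.013 [412. 256.]
0.057 0.03 [412. 237.]
0.057 0.045 [413. 220.]
```

View pics/w1.png

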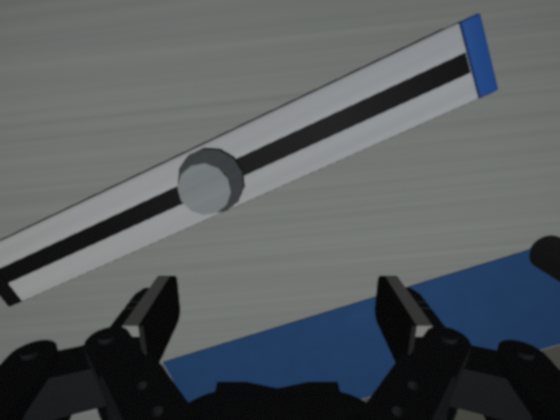

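The wrist view shows the open pads ending at (165,280) and (390,280), which puts them about 40 mm behind the TCP. That agrees with the scene view: open fingertips stay high and pass over the rail. I'll raise, shut the fingers and measure the shut tip.

```bash
python3 -m jog '[[[0,0,-0.045],[0,0,0]],[[0,0,-0.08],[0,0,0]],[[0,0,-0.08],[0,0,0]],[[0,0,-0.08],[0,0,0]],[[0,0,-0.08],[0,0,0]]]' 0 ; python3 -m jog '[[[0.05,0,0],[0,0,-0.14]],[[0.1,0,0],[0,0,-0.28]],[[0.14,0,0],[0,0,-0.42]]]'
python3 - <<'E'
from h import *
where()
o=ctrl.get_obs(); R=Ro.from_rotvec(o['tool_rot'])
d=optics.get_image('scene')
K=np.array([[d['fx'],0,d['cx']],[0,d['fy'],d['cy']],[0,0,1]])
for h in (0,.013,.03):
    q=cv2.projectPoints((np.array(o['tool_pos'])+R.apply([0,0,-h])).reshape(1,3),np.array(d['rvec']),np.array(d['tvec']),K,None)[0].ravel()
    print(h,((q-[220,60])*4).round(0)); 
cv2.imwrite('pics/s2.png',cv2.resize(d['image'][60:190,220:370],None,fx=4,fy=4))
go(-.215,-.04,-4.9,.01)
E
```

```text
t: 3.95
tool_pos: [0.5567, -0.0371, 0.0762]
tool_rot: [-0.162, -3.135, -0.001]
contact_force: [-1.0, 0.3, -0.6]
opening: 0.0124
grip_force: 0.0
t: 4.25
tool_pos: [0.4148, -0.0221, 0.0745]
tool_rot: [0.504, -3.095, -0.004]
contact_force: [-1.1, 0.5, 0.6]
opening: -0.0002
grip_force: 0.0
t 4.25 bay [-0.2539 -0.0101] z 0.0745 phi -4.67 F [-1.1  0.5  0.6] open -0.0002
0 [450. 294.]
0.013 [451. 274.]
0.03 [453. 248.]
t 4.3 shift [-0.0423 -0.0368  0.0614] turn [ 0.0063 -0.011   0.0006] dist 0.083
```

View pics/s2.png

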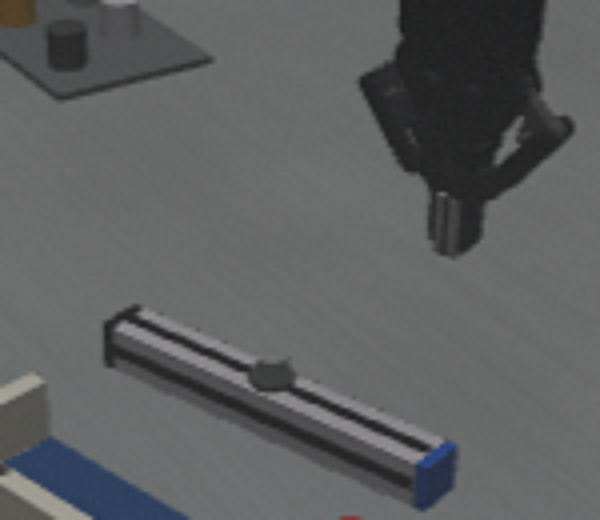

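The shut tip is at crop px (455,255), but the state predicts (450,294), so the tip seems about 26 mm higher than reported. I'll probe the bench gently to settle it.

```bash
python3 -m jog '[[[0,0,0.03],[0,0,0]],[[0,0,0.055],[0,0,0]],[[0,0,0.064],[0,0,0]],[[0,0,0.067],[0,0,0]]]';python3 -m jog '[[[0,0,0.003],[0,0,0]],[[0,0,0.005],[0,0,0]],[[0,0,0.005],[0,0,0]]]'
python3 - <<'E'
from h import *
where()
d=optics.get_image('scene');o=ctrl.get_obs()
K=np.array([[d['fx'],0,d['cx']],[0,d['fy'],d['cy']],[0,0,1]])
pr=lambda p:cv2.projectPoints(np.array(p,float).reshape(1,3),np.array(d['rvec']),np.array(d['tvec']),K,None)[0].ravel().round(1)
print('tcp',pr(o['tool_pos']),'post top',pr([*toworld([-.066,.083],B),.06]),'blue',pr([.4738,.0517,.03]),'black',pr([.5478,-.1676,.03]))
cv2.imwrite('pics/s3.png',cv2.resize(d['image'][60:190,220:370],None,fx=4,fy=4))
im=d['image'].astype(int);b,g,r=im[...,0],im[...,1],im[...,2]
print(blob((r>110)&(g<70)&(b<70),(280,170,330,210))[:2],blob((b-r>60)&(b>100),(310,160,345,190))[:2])
E
```

```text
t: 4.7
tool_pos: [0.4168, -0.0223, 0.0084]
tool_rot: [0.495, -3.098, -0.003]
contact_force: [-0.3, 0.9, 0.0]
opening: -0.0
grip_force: 0.0
t: 5.0
tool_pos: [0.4194, -0.0229, 0.0062]
tool_rot: [-0.496, 3.101, -0.001]
contact_force: [-0.2, 0.0, -0.2]
opening: 0.0001
grip_force: 0.0
t 5.0 bay [-0.2497 -0.012 ] z 0.0062 phi -4.33 F [-0.2  0.  -0.2] open 0.0001
tcp [328.7 158.8] post top [308.8 191.2] blue [330.  172.9] black [251.4 138.3]
(array([307.15909091, 191.59090909]), np.int32(44)) (array([328.86956522, 173.39130435]), np.int32(23))
```

Run:
```python
import cv2
a=cv2.imread('pics/s3.png',0)[::4,::4]
for c in range(100,122,3): print(220+c,a[70:120,c].tolist())
```

```text
320 [51, 92, 110, 107, 106, 107, 108, 107, 107, 107, 107, 107, 107, 106, 107, 106, 106, 106, 105, 106, 106, 108, 107, 105, 104, 105, 106, 106, 106, 107, 107, 106, 107, 105, 106, 126, 137, 138, 88, 45, 57, 111, 137, 143, 117, 83, 78, 82, 62, 43]
323 [39, 43, 58, 72, 92, 102, 101, 101, 100, 101, 101, 92, 87, 87, 87, 95, 103, 105, 106, 105, 104, 104, 104, 106, 106, 106, 105, 105, 105, 104, 104, 106, 107, 107, 107, 106, 120, 134, 141, 94, 46, 36, 86, 131, 142, 132, 95, 78, 79, 67]
326 [39, 39, 39, 40, 39, 54, 71, 67, 61, 62, 63, 62, 65, 65, 63, 62, 64, 60, 56, 62, 89, 105, 106, 105, 105, 107, 107, 106, 105, 104, 105, 106, 106, 106, 106, 107, 107, 112, 126, 138, 120, 66, 38, 90, 102, 77, 68, 55, 49, 51]
329 [41, 40, 41, 39, 40, 40, 46, 64, 67, 63, 63, 65, 67, 68, 67, 66, 68, 68, 68, 68, 63, 90, 106, 105, 104, 105, 104, 105, 107, 106, 105, 105, 104, 105, 106, 106, 107, 106, 107, 128, 141, 135, 95, 70, 70, 63, 52, 49, 50, 50]
332 [38, 38, 39, 40, 40, 41, 41, 41, 42, 41, 41, 42, 41, 40, 39, 42, 41, 38, 37, 59, 92, 105, 107, 105, 105, 104, 103, 105, 106, 106, 105, 106, 106, 106, 105, 105, 106, 107, 107, 104, 88, 71, 66, 59, 49, 47, 47, 48, 47, 47]
335 [41, 44, 43, 41, 39, 40, 40, 38, 39, 41, 41, 40, 38, 38, 39, 40, 47, 60, 92, 107, 106, 106, 105, 106, 107, 106, 104, 103, 103, 103, 105, 106, 105, 105, 105, 105, 105, 106, 107, 107, 108, 104, 101, 101, 100, 102, 104, 103, 107, 108]
338 [43, 43, 42, 38, 38, 40, 39, 36, 73, 102, 105, 106, 107, 107, 108, 107, 105, 105, 104, 104, 105, 107, 106, 104, 106, 106, 105, 106, 105, 104, 104, 104, 104, 105, 105, 105, 106, 106, 105, 106, 106, 107, 107, 107, 107, 107, 107, 107, 106, 106]
341 [50, 38, 39, 39, 38, 43, 60, 88, 105, 107, 106, 107, 107, 107, 106, 106, 107, 106, 105, 105, 103, 103, 104, 106, 106, 106, 106, 105, 107, 107, 105, 104, 104, 104, 104, 105, 105, 106, 105, 105, 105, 105, 105, 105, 107, 107, 108, 108, 108, 108]
```

```bash
python3 - <<'E'
from h import *
w=optics.get_image('wrist'); M=np.array(w['mount']); R=Ro.from_rotvec([0.162,3.132,-0.001]).as_matrix()
for dz in (0,.025):
  for n,p in (('stub',[.5099,-.0581,.048]),('blue',[.4738,.0517,.03])):
    q=R.T@(np.array(p)-[.5613,-.0371,.0007+dz]); c=M[:3,:3].T@(q-M[:3,3]); print(dz,n,w['fx']*c[0]/c[2]+w['cx'],w['fy']*c[1]/c[2]+w['cy'])
E
python3 -m jog '[[[0,0,0.005],[0,0,0]],[[0,0,0.01],[0,0,0]],[[0,0,0.01],[0,0,0]]]';python3 -m jog '[[[0,0,0.005],[0,0,0]],[[0,0,0.008],[0,0,0]],[[0,0,0.008],[0,0,0]]]'
```

```text
0 stub 205.36737300648832 186.1087533606005
0 blue 482.65546753316136 54.85947118190285
0.025 stub 216.67643734373632 173.22054797505086
0.025 blue 450.7819023774413 62.53830984796781
t: 5.4
tool_pos: [0.4179, -0.0226, -0.0053]
tool_rot: [0.495, -3.101, -0.001]
contact_force: [-0.8, 0.1, 0.6]
opening: -0.0002
grip_force: 0.0
t: 5.7
tool_pos: [0.4181, -0.0226, -0.0131]
tool_rot: [0.496, -3.101, -0.001]
contact_force: [0.1, 0.9, 0.4]
opening: 0.0001
grip_force: 0.0
```

The flange height is right, but the fingers end about 25 mm short of the stated TCP. So a commanded z near -0.013 puts the tips at about 11 mm. I'll redo the push at that height with the fingers slightly open, for a two-point contact.

```bash
python3 -c "
from h import *
go(-.203,-.062,-4.9,-.015)"; python3 -m jog '[[[0,-0.025,0.001],[0,0,0]],[[-0.015,-0.047,0.002],[0,0,0]],[[-0.03,-0.047,0.002],[0,0,0]],[[-0.044,-0.047,0.002],[0,0,-0.008]],[[-0.044,-0.047,0.002],[0,0,-0.008]]]' 0.4;  python3 -c "
from h import *
where();rail()
go(-.115,-.06,20,-0.015)"
```

```text
t 5.7 shift [-0.0439 -0.054   0.0018] turn [ 0.0008 -0.0012 -0.0101] dist 0.07
t: 6.2
tool_pos: [0.4767, -0.0538, -0.0139]
tool_rot: [-0.509, 3.099, -0.001]
contact_force: [-0.2, 0.4, -0.7]
opening: 0.034
grip_force: 0.0
t 6.2 bay [-0.2015 -0.0557] z -0.0139 phi -4.81 F [-0.2  0.4 -0.7] open 0.034
blue cap [283.6 281.3] 43 [-0.1784  0.0477]
t 6.25 shift [-0.0869 -0.012   0.0007] turn [-0.00e+00 -2.00e-04  4.33e-01] dist 0.088
```

```bash
python3 -m jog '[[[-0.008,0,0],[0,0,0.045]],[[-0.016,0,0],[0,0,0.09]],[[-0.024,0,0],[0,0,0.135]],[[-0.032,0,0],[0,0,0.18]],[[-0.04,-0.003,0],[0,0,0.225]]]'; python3 -c "
from h import *
where();rail()
go(-.115,-.06,20,-0.015)"
```

```text
t: 6.75
tool_pos: [0.5124, -0.0433, -0.015]
tool_rot: [0.155, -3.135, -0.001]
contact_force: [-1.7, 0.6, 0.4]
opening: 0.0343
grip_force: 0.8
t 6.75 bay [-0.1643 -0.0541] z -0.015 phi 8.19 F [-1.7  0.6  0.4] open 0.0343
blue cap [280.3 256.9] 40 [-0.129   0.0427]
t 6.8 shift [-0.0479  0.0018  0.0005] turn [ 0.     -0.0003  0.2048] dist 0.048
```

Contact made: the blue end moved forward. I'll continue.

```bash
python3 -m jog '[[[-0.009,0,0],[0,0,0.045]],[[-0.018,0,0],[0,0,0.09]],[[-0.028,0.001,0],[0,0,0.135]],[[-0.038,0.0015,0],[0,0,0.18]],[[-0.048,0.002,0],[0,0,0.205]]]'; python3 -c "
from h import *
where();rail('pics/a2.png')"
```

```text
t: 7.3
tool_pos: [0.5603, -0.037, -0.0149]
tool_rot: [-0.166, -3.135, 0.0]
contact_force: [-1.0, 0.0, 0.2]
opening: 0.0345
grip_force: 0.9
t 7.3 bay [-0.1163 -0.0594] z -0.0149 phi 19.89 F [-1.   0.   0.2] open 0.0345
blue cap [279.5 221.7] 47 [-0.0585  0.0276]
```

View pics/a2.png

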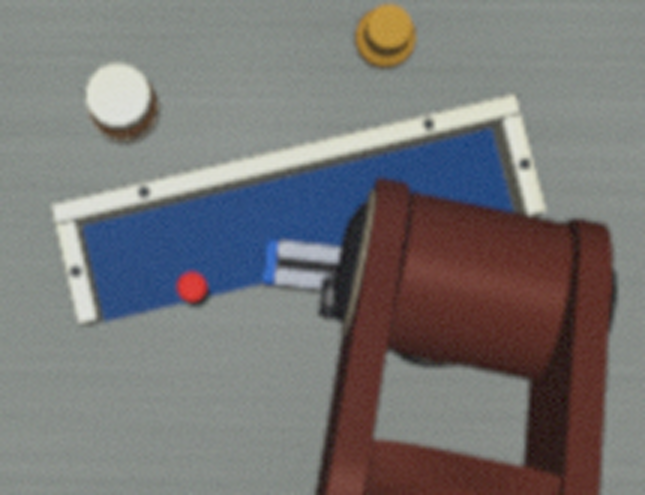

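The blue cap is at crop px (271,262), just inside the mouth and to the right of the post (192,287), about as planned. Now I'll raise, shut the fingers and go round behind the black end.

```bash
python3 -m jog '[[[0.015,0,-0.0],[0,0,0]],[[0.03,-0.02,-0.04],[0,0,0]],[[0.03,-0.065,-0.07],[0,0,0]],[[0.03,-0.11,-0.08],[0,0,0]],[[0.03,-0.16,-0.08],[0,0,0]]]' 0
python3 - <<'E'
from h import *
where();rail()
d=optics.get_image('top'); im=d['image'].astype(int)
m=(im.min(2)>125)|0; 
cv2.imwrite('pics/a3.png',cv2.resize(d['image'][150:320,240:440],None,fx=3,fy=3,interpolation=cv2.INTER_CUBIC))
k=im.max(2)<45
n,l,s,c=cv2.connectedComponentsWithStats((k[180:320,280:440]*255).astype(np.uint8))
for i in range(1,n):
    if s[i,4]>8: print(s[i],c[i]+[280,180],tobay(cast(d,c[i]+[280,180],.03)[0],B))
E
```

```text
t: 7.85
tool_pos: [0.5159, -0.1951, 0.069]
tool_rot: [0.161, 3.132, -0.004]
contact_force: [1.3, 0.4, 0.6]
opening: 0.0001
grip_force: 0.0
t 7.85 bay [-0.1972 -0.2023] z 0.069 phi 19.71 F [1.3 0.4 0.6] open 0.0001
blue cap [279.7 220.6] 43 [-0.0562  0.0266]
[111  52   2   9  13] [391.53846154 236.15384615] [-0.14104264 -0.18939405]
[ 128   54   32   86 1384] [427.11054913 281.74638728] [-0.24770968 -0.23598185]
```

View pics/a3.png

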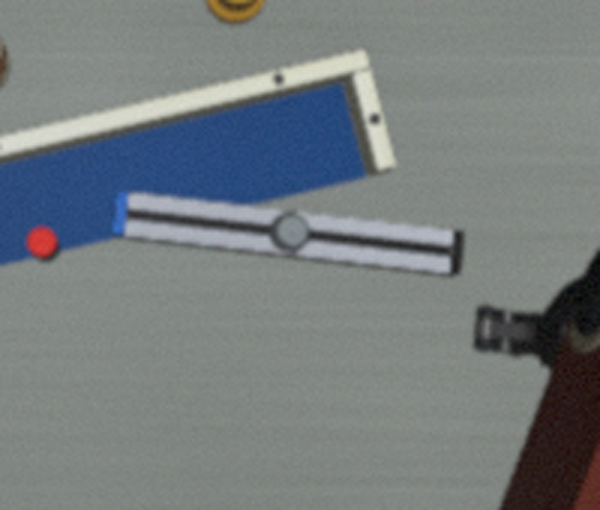

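The rail's caps are at crop px (121,214) for blue and (457,252) for black: about 21° to the bay, clear of the end wall and lined up with the gap. The fingers are at (490,328).

```bash
python3 -c "
from h import *
go(-.154,-.222,21.4,-.014)"
```

```text
t 7.95 shift [-0.0484 -0.0001  0.0812] turn [-0.0029  0.0025  0.0218] dist 0.095
```

```bash
python3 -m jog '[[[-0.025,0,0.0],[0,0,0.0218]],[[-0.048,0,0.01],[0,0,0.0218]],[[-0.048,0,0.05],[0,0,0.0218]],[[-0.048,0,0.081],[0,0,0.0218]],[[-0.048,0,0.081],[0,0,0.0218]]]'; python3 -c "
from h import *
where();rail();go(-.154,-.222,21.4,-.014)"
```

```text
t: 8.45
tool_pos: [0.5576, -0.1949, -0.0212]
tool_rot: [-0.197, -3.125, -0.007]
contact_force: [-0.0, 0.5, 0.1]
opening: 0.0002
grip_force: 0.0
t 8.45 bay [-0.1567 -0.2121] z -0.0212 phi 21.04 F [-0.   0.5  0.1] open 0.0002
blue cap [279.6 220.7] 45 [-0.0564  0.0269]
t 8.5 shift [-0.0038 -0.0074 -0.0043] turn [ 0.0023 -0.0065  0.0062] dist 0.009
```

```bash
python3 -m jog '[[[-0.004,-0.002,-0.004],[0,0,0.005]],[[-0.004,-0.002,-0.004],[0,0,0.005]]]' >/dev/null; python3 -c "
from h import *
where();go(-.1502,-.2131,21.4,-.014);go(-.1502+.107*.365,-.2131+.107*.931,21.4,-.014)"
```

```text
t 8.7 bay [-0.1471 -0.2215] z -0.0079 phi 21.39 F [ 0.  -0.3 -0.1] open 0.0001
t 8.7 shift [0.006  0.0067 0.0061] turn [-0.002   0.0057  0.0003] dist 0.011
t 8.7 shift [0.0059 0.1137 0.0059] turn [-0.002   0.0057  0.0003] dist 0.114
```

```bash
python3 -m jog '[[[0,0,0],[0,0,0]],[[0,0,0],[0,0,0]],[[0,0,0],[0,0,0]]]' >/dev/null; python3 -c "
from h import *
where();go(-.1502,-.2131,21.4,-.014);go(-.1502+.107*.365,-.2131+.107*.931,21.4,-.014)"
```

```text
t 9.0 bay [-0.1491 -0.2199] z -0.0107 phi 21.39 F [-0.6 -0.3  0.7] open 0.0003
t 9.0 shift [0.0035 0.0059 0.0033] turn [-0.0003  0.001   0.0001] dist 0.008
t 9.0 shift [0.0035 0.1129 0.0033] turn [-0.0003  0.001   0.0001] dist 0.113
```

Now I'll correct 3.5 mm sideways and push along the axis at about 0.08 m/s.

```bash
python3 -m jog '[[[0.0035,0,0.002],[0,0,0]],[[0.0035,0.006,0.002],[0,0,0]],[[0.0035,0.014,0.002],[0,0,0]],[[0.0035,0.022,0.002],[0,0,0]],[[0.0035,0.03,0.002],[0,0,0]]]' >/dev/null; python3 -c "
from h import *
where();rail()"
python3 -m jog '[[[0,0.008,0],[0,0,0]],[[0,0.016,0],[0,0,0]],[[0,0.023,0],[0,0,0]]]'; python3 -c "
from h import *
where();rail();go(-.1502+.107*.365,-.2131+.107*.931,21.4,-.014)"
```

```text
t 9.5 bay [-0.1416 -0.1897] z -0.0136 phi 21.37 F [-0.7 -1.1 -0.6] open 0.0003
blue cap [270.6 218. ] 55 [-0.0467  0.0436]
t: 9.85
tool_pos: [0.5701, -0.1469, -0.0134]
tool_rot: [-0.207, -3.135, 0.0]
contact_force: [-0.4, -1.4, -1.1]
opening: 0.0006
grip_force: 0.6
t 9.85 bay [-0.1331 -0.1684] z -0.0134 phi 21.38 F [-0.4 -1.4 -1.1] open 0.0006
blue cap [260.  215.1] 55 [-0.0357  0.0634]
t 9.9 shift [-0.0005  0.0581  0.0006] turn [ 0.001  -0.0002  0.0008] dist 0.058
```

```bash
python3 -m jog '[[[-0.001,0.008,0],[0,0,-0.01]],[[-0.002,0.016,0],[0,0,-0.02]],[[-0.003,0.023,0],[0,0,-0.03]],[[-0.004,0.03,0],[0,0,-0.04]]]'; python3 -c "
from h import *
where();rail()"
```

```text
t: 10.3
tool_pos: [0.5781, -0.1178, -0.0133]
tool_rot: [0.143, 3.138, -0.0]
contact_force: [-0.0, -0.6, -0.1]
opening: 0.0002
grip_force: 0.7
t 10.3 bay [-0.1183 -0.1421] z -0.0133 phi 19.05 F [-0.  -0.6 -0.1] open 0.0002
blue cap [245.4 212.8] 57 [-0.0242  0.0916]
```

```bash
python3 -m jog '[[[-0.002,0.007,0],[0,0,-0.01]],[[-0.004,0.014,0],[0,0,-0.02]],[[-0.006,0.02,0],[0,0,-0.03]],[[-0.008,0.026,0],[0,0,-0.04]]]'; python3 -c "
from h import *
where();rail()"
```

```text
t: 10.75
tool_pos: [0.5885, -0.0927, -0.0133]
tool_rot: [0.08, 3.14, -0.0]
contact_force: [0.2, -1.4, -0.4]
opening: -0.0001
grip_force: 0.7
t 10.75 bay [-0.1022 -0.1202] z -0.0133 phi 16.75 F [ 0.2 -1.4 -0.4] open -0.0001
blue cap [232.7 212.5] 46 [-0.0174  0.1168]
```

```bash
python3 -m jog '[[[0,-0.014,0],[0,0,0]],[[0.025,-0.014,0],[0,0,0]],[[0.05,-0.014,0],[0,0,0]],[[0.05,-0.0,0],[0,0,0]],[[0.05,-0.0,0],[0,0,0]]]' >/dev/null; python3 -c "
from h import *
where();rail();go(-.13,-.072,20,-.013)"
```

```text
t 11.3 bay [-0.1505 -0.1056] z -0.0134 phi 16.8 F [ 0.1 -0.4  0.4] open -0.0001
blue cap [232.4 212.8] 46 [-0.0179  0.1176]
t 11.35 shift [-0.0091  0.0386 -0.0001] turn [-0.0002  0.0011  0.0564] dist 0.04
```

```bash
python3 -m jog '[[[0,0.02,0],[0,0,0.03]],[[-0.005,0.038,0],[0,0,0.056]],[[-0.009,0.038,0],[0,0,0.056]]]' >/dev/null; python3 -c "
from h import *
where();rail();go(-.085,-.072,10,-.013);go(-.045,-.074,0,-.013)"
```

```text
t 11.65 bay [-0.1293 -0.0717] z -0.013 phi 19.89 F [1.  0.  0.1] open -0.0
blue cap [232.4 212.8] 47 [-0.018   0.1176]
t 11.7 shift [-0.041   0.0157  0.0003] turn [-0.0007  0.002  -0.1726] dist 0.044
t 11.7 shift [-0.0793  0.0274  0.0003] turn [-0.0008  0.0019 -0.3472] dist 0.084
```

```bash
python3 -m jog '[[[-0.008,0.003,0],[0,0,0]],[[-0.016,0.006,0],[0,0,-0.04]],[[-0.024,0.009,0],[0,0,-0.08]],[[-0.032,0.012,0],[0,0,-0.13]],[[-0.041,0.0157,0],[0,0,-0.17]]]' >/dev/null; python3 -c "
from h import *
where();rail();go(-.045,-.074,0,-.013)"
```

```text
t 12.2 bay [-0.0866 -0.0728] z -0.0135 phi 10.2 F [-1.1 -0.7 -0.4] open -0.0002
blue cap [229.7 215. ] 57 [-0.0212  0.1239]
t 12.25 shift [-0.0395  0.0059 -0.    ] turn [-0.0007  0.0017 -0.177 ] dist 0.04
```

```bash
python3 -m jog '[[[-0.008,0.001,0],[0,0,-0.035]],[[-0.016,0.002,0],[0,0,-0.07]],[[-0.024,0.003,0],[0,0,-0.11]],[[-0.032,0.004,0],[0,0,-0.145]],[[-0.037,0.005,0],[0,0,-0.177]]]' >/dev/null; python3 -c "
from h import *
where();rail();go(-.041,-.02,0,-.012)"
```

```text
t 12.75 bay [-0.0492 -0.0739] z -0.0135 phi 0.03 F [-1.  -1.1  0.6] open 0.0001
blue cap [227.3 219. ] 54 [-0.0279  0.1306]
t 12.8 shift [-0.0076  0.0538 -0.0013] turn [-0.0003  0.0008  0.0003] dist 0.054
```

```bash
python3 -m jog '[[[0.014,0,0],[0,0,0]],[[0.014,0.045,-0.003],[0,0,0]],[[0.014,0.088,-0.003],[0,0,0]],[[0.008,0.088,-0.003],[0,0,0]],[[0.002,0.088,-0.003],[0,0,0]]]' >/dev/null; python3 -m jog '[[[-0.005,0,0],[0,0,0]],[[-0.009,0,0],[0,0,0]],[[-0.012,0,0],[0,0,0]],[[-0.012,0,0],[0,0,0]]]'; python3 -c "
from h import *
where();rail()"
```

```text
t: 13.7
tool_pos: [0.6164, 0.0521, -0.0106]
tool_rot: [0.373, -3.116, 0.001]
contact_force: [-5.8, -2.0, 4.6]
opening: -0.0001
grip_force: 3.1
t 13.7 bay [-0.0405  0.0137] z -0.0106 phi 0.19 F [-5.8 -2.   4.6] open -0.0001
blue cap [226.9 213.2] 47 [-0.016   0.1287]
```

The rail is seated against the back wall at about 6 N. I'll retreat and check.

```bash
python3 -m jog '[[[0.006,0,0],[0,0,0]],[[0.03,0,0],[0,0,0]],[[0.07,0,0],[0,0,0]],[[0.1,0,-0.04],[0,0,0]],[[0.13,0,-0.09],[0,0,0]]]' >/dev/null; python3 -m jog '[[[0.05,0,-0.03],[0,0,0]],[[0.1,0,-0.06],[0,0,0]],[[0.1,0,-0.06],[0,0,0]]]' >/dev/null
python3 - <<'E'
from h import *
where();rail('pics/f.png')
d=optics.get_image('top'); im=d['image'].astype(int)
c,a,_=blob(im.max(2)<50,(310,180,355,215)); print('black?',c,a,tobay(cast(d,c,.03)[0],B))
E
```

```text
t 14.55 bay [-0.2658  0.0143] z 0.1355 phi 0.21 F [ 0.3 -0.  -0.1] open -0.0001
blue cap [227. 213.] 39 [-0.0157  0.1284]
black? [336.23809524 187.38095238] 21 [-0.01631837 -0.10369464]
```

View pics/f.png

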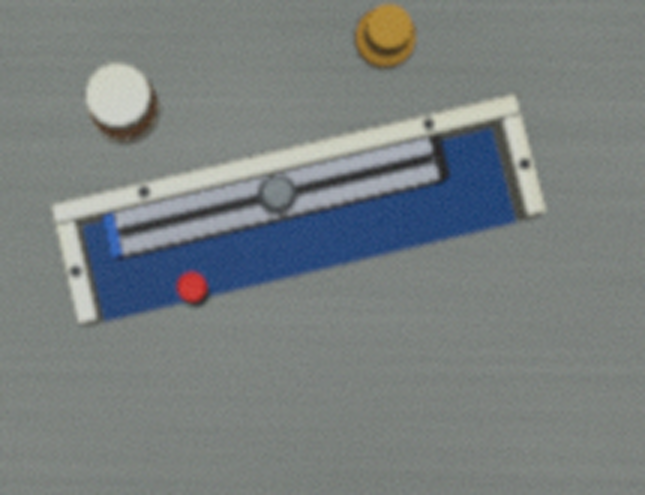

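The rail lies flat along the back wall, with the blue cap at crop px (111,235) and the black cap at (437,158). Its middle is at bay (-0.016, 0.012), the angle is about 0.003 rad, and everything else is where it was.

```bash
python3 -c "
from station import job
print(job.finish_job())"
```

```text
the job is handed in; nothing more can be done
None
```

I parked the rail flat along the bay's back wall with its blue end behind the post, and handed the job in at about 15 s; the hand-in gave no verdict, but my last check put its middle at bay (-16, 12) mm and about 0.003 rad off parallel, with the jar and coupler looking unmoved and the charger out of that final view but never approached.

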